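# Load the wash carrier and lock its keeper plate

### The job

Get this batch ready for the parts washer: stand every turned steel bush on the bench upright in a nest of its own in the wash carrier, then lower the keeper plate over the two locating pins, its lug between the ears of the fork, until it rests flush on the end blocks. Lock it by pushing the headed pin through the fork and the lug from the near side (the robot's side) until its collar is home against the ear, and let go; leave the other things on the bench where they are.

Things in the scene. Friction and masses are not known exactly. Their poses are not given: they have to be found in the camera images.
- carrier: Wash carrier, plain steel, fixed to the bench (sizes in mm). Origin: centre of its underside; z up, y along its length (fork at the +y end), x across; -x is the near side, facing the robot. Base 70 (x) by 284 (y) by 10 thick. On it a row of six nests, an end block at each end of the row, each with an upright locating pin, and the fork.
- row_mid (a point): Middle of the row of nests at floor height (carrier x = 0, y = 0, z = 10 mm). Six square nests 34 by 34 in a row along carrier y, centres at x = 0, y = -95, -57, -19, 19, 57, 95; walls 4 to 5 thick, tops at z = 16.
- loc_pin_a (a point): Foot of the locating pin on the +y end block's flat top (carrier x = 0, y = 124, z = 40 mm); the other is at y = -124. Locating pins 10 in diameter, 30 high, the top 9 tapered (ending at z = 70). End blocks: 60 along x, |y| from 112 to 142, tops at z = 40.
- fork_mouth (a point): Centre of the hole on the outer face of the fork's near ear (carrier x = -16, y = 165, z = 68 mm); axes as the carrier's; the pin enters here moving along +x. Fork: two upright ears, each 30 wide (y), 8 thick (x), tops at z = 82, holes 13.5 in diameter along x; the gap between them is 16.
- fork_mid (a point): Centre of the fork, on the hole axis midway between the ears (carrier x = 0, y = 165, z = 68 mm).
- keeper: Keeper plate, aluminium, 0.45 kg, loose on the bench, handle up. Origin: centre of its underside; z up, y along its length (lug at +y end), x across. 60 (x) by 280 (y) by 8 mm thick; 12.5 through holes at x = 0, y = +-124 for the locating pins. Seated, its underside is at carrier z = 40 and its axes match the carrier's.
- keeper_handle (a point): Grip point within the keeper's handle, at keeper x = 0, y = 14, z = 33 mm, near the centre of mass. Handle: upright bar 16 wide (x), 50 long (y), centred here, from z = 8 to 44; pinch it across x.
- lug_hole (a point): Centre of the hole in the keeper's lug, at keeper x = 0, y = 165, z = 28 mm; hole 13.5 in diameter along x. Lug: upright tongue 10 thick (x), y from 137 to 180, z from 0 to 42.
- pin: Headed steel pin (mm). Origin on its axis at its collar's seating face; +x along the shank to the tip. Shank 10 in diameter, 54 long, its last 8 tapered; collar 22 in diameter, x from -4 to 0; behind it a square dark grip 14 by 14, x from -32 to -4. Starts level on the pin rest, axis 35 above the bench, grip overhanging.
- pin_rest: Wooden rest fixed to the bench: base 66 (x) by 36 (y) by 8, two notched saddles (tops at z = 39) at x = -24 and 14. Origin under its centre; the pin's collar face starts at x = -32, y = 0, the shank pointing along +x.
- bush1: Turned steel bush, upright cylinder 30 in diameter, 26 high, 0.13 kg, dark bore mark on top; origin at the centre of its underside, z along its axis. None (absent) in some starts.
- bush2: Turned steel bush, upright cylinder 30 in diameter, 26 high, 0.13 kg, dark bore mark on top; origin at the centre of its underside, z along its axis. None (absent) in some starts.
- bush3: Turned steel bush, upright cylinder 30 in diameter, 26 high, 0.13 kg, dark bore mark on top; origin at the centre of its underside, z along its axis. None (absent) in some starts.
- bush4: Turned steel bush, upright cylinder 30 in diameter, 26 high, 0.13 kg, dark bore mark on top; origin at the centre of its underside, z along its axis. None (absent) in some starts.
- bush5: Turned steel bush, upright cylinder 30 in diameter, 26 high, 0.13 kg, dark bore mark on top; origin at the centre of its underside, z along its axis. None (absent) in some starts.
- bush6: Turned steel bush, upright cylinder 30 in diameter, 26 high, 0.13 kg, dark bore mark on top; origin at the centre of its underside, z along its axis. None (absent) in some starts.
- tool_cone: Bystander, to be left alone: dark steel taper tool holder standing on its 60 mm flange, 75 high (mm), loose. Origin at the centre of its underside.
- sleeve: Bystander, to be left alone: dark steel cylinder, 52 diameter, 50 high (mm), loose. Origin at the centre of its underside.
- oiler: Bystander, to be left alone: white oil bottle, 48 diameter, 120 high (mm), loose. Origin at the centre of its underside.
- spanner: Bystander, to be left alone: steel spanner lying flat, 170 long (mm), loose. Origin at the centre of its underside.
- caliper: Bystander, to be left alone: steel caliper lying flat, 150 long, 9 high (mm), loose. Origin at the centre of its underside.
- collar: Bystander, to be left alone: dark steel disc, 60 diameter, 20 high (mm), loose. Origin at the centre of its underside.
There are look-alikes about, which are no part of the job. Of the things shaped like the pin, the steel one is meant. Leave any blue look-alike of the bush2 alone.

How it is judged:
On the way, in this order (a step that is already met when the one before it is completed fails the run):
1. every bush that is present stands upright on the floor of a nest of the carrier (x of bush1 in the frame of carrier between -0.008 and 0.008 m and y of bush1 in the frame of carrier between -0.112 and 0.112 m and z of bush1 in the frame of carrier between 0.006 and 0.013 m and angle between each of bush1, bush2, bush3, bush4, bush5, bush6's own z axis and vertical below 0.12 rad and x of bush2 in the frame of carrier between -0.008 and 0.008 m and y of bush2 in the frame of carrier between -0.112 and 0.112 m and z of bush2 in the frame of carrier between 0.006 and 0.013 m and x of bush3 in the frame of carrier between -0.008 and 0.008 m and y of bush3 in the frame of carrier between -0.112 and 0.112 m and z of bush3 in the frame of carrier between 0.006 and 0.013 m and x of bush4 in the frame of carrier between -0.008 and 0.008 m and y of bush4 in the frame of carrier between -0.112 and 0.112 m and z of bush4 in the frame of carrier between 0.006 and 0.013 m and x of bush5 in the frame of carrier between -0.008 and 0.008 m and y of bush5 in the frame of carrier between -0.112 and 0.112 m and z of bush5 in the frame of carrier between 0.006 and 0.013 m and x of bush6 in the frame of carrier between -0.008 and 0.008 m and y of bush6 in the frame of carrier between -0.112 and 0.112 m and z of bush6 in the frame of carrier between 0.006 and 0.013 m), for 0.2 s.
2. the keeper lies flush on the end blocks, over both locating pins, its lug hole in line with the fork (z of keeper in the frame of carrier below 0.0422 m and angle between keeper's own z axis and vertical below 0.03 rad and distance between lug_hole and fork_mid below 0.005 m and angle between the y axis of keeper and the y axis of carrier, either way round below 0.05 rad), for 0.2 s.
3. the pin is through fork and lug with its collar against the near ear (x of pin in the frame of fork_mouth between -0.003 and 0.003 m and y of pin in the frame of fork_mouth between -0.005 and 0.005 m and z of pin in the frame of fork_mouth between -0.005 and 0.005 m and angle between the x axis of pin and the x axis of carrier, either way round below 0.15 rad), for 0.2 s.
At the end, for the whole second after the job is handed in: Every bush stands upright on a nest floor (within 3 mm); the keeper is flush on the end blocks (within 2.2 mm, tilt under 0.03 rad), lug hole within 5 mm of the fork centre; the pin is through from the near side, collar within 3 mm of the ear, within 0.15 rad of the hole axis; all at rest (all of step 1 and all of step 2 and all of step 3 and linear speed of each of bush1, bush2, bush3, bush4, bush5, bush6, keeper, pin below 0.02 m/s); the robot touches nothing.
It fails at once if a bystander (tool holder, dark sleeve, oil bottle, spanner, caliper or dark disc) is pushed more than 50 mm from its place or knocked over (distance of any of tool_cone, sleeve, oiler, spanner, caliper, collar from where it was at the start of the episode above 0.05 m or angle between any of tool_cone, sleeve, oiler, spanner, caliper, collar's own z axis and vertical above 0.6 rad).
Of bush1, bush2, bush3, bush4, bush5, bush6 only 4 to 6 are there at a start; the rules pass over those that are not, and their reading is None.
At some moment in a run one of bush1, bush2, bush3, bush4, bush5, bush6, keeper may be knocked a few centimetres aside while the robot is not near it.
It also fails if it takes over 210 s, if anything falls off the work surface, if the arm or the gripper's body presses on something with over 40 N, if the wrist force passes 120 N, or if a joint passes its speed limit or range.

### The arm

A 6-joint arm with a two-finger parallel gripper is mounted at the origin on the work surface. World frame = base frame: x ahead of the robot, y to its left, z up, the work surface at z = 0. Lengths are in m, angles in rad, forces in N, time in s.
With the tool pointing down it reaches from about 0.325 to 0.775 m from the base axis. Payload 5.5 kg.
Tool frame: the origin (TCP) lies between the finger pads; the fingertips stand 8 mm ahead of it and the grasp point (between the pads) lies 11 mm behind it (tcp_to_tips is the distance from the TCP to the fingertips, in m); z points along the fingers, y is the direction in which the jaws open and shut (so a half turn about z gives the same grasp; the last joint's range is limited). The gripper opens to 88 mm and grips with 3 to 60 N. Pads are 20 mm wide; open, the fingers measure 115 mm over their backs; the gripper's body (75 mm by 178 mm) begins 61 mm behind the grasp point.
Start: joints at [-1.301, 0.091, 1.231, -0, 1.82, -0.057], TCP at [0.193, -0.568, 0.231] pointing down, gripper open.
Joint ranges: [-2.87, 2.87], [-0.86, 2.18], [0.17, 2.46], [-1.51, 4.65], [0.06, 2.69], [-2.65, 2.65]. Speed limits (rad/s): [2.57, 2.57, 3.01, 3.14, 3.14, 3.14].

### API

Orientations are given as a unit quaternion [w, x, y, z].
In Python, from bench import * gives the robot as it stands. Calls block until the motion is done:
- move_to(position, orientation): joint-space move of the TCP to a pose.
- move_l(position, speed=0.15, orientation=None): straight line of the TCP; orientation=None keeps the orientation; speed is the mean speed in m/s.
- movej(angles): joint-space move.
- gripper_open() and close(): open the fingers fully, or close them until they stop; the grip force is fixed at half the most.
- hold(seconds).
- inverse_kinematics(position, orientation): joint angles nearest the present ones, or None.
- state(): the state.
- get_image(name): name is "scene" or "top" or "wrist"; returns a dict with "frame" (400x640x3 uint8, blue, green, red), "depth" (400x640 float32, m along the optical axis (not along the pixel's ray), 0 where there is no reading), "camera_matrix" (3x3 intrinsics, pixels), "k1" (the pictures are not rectified: a ray, as slopes to the right and down, at radius r is drawn at 1 + k1 r^2 times it, then the intrinsics apply), "view" (4x4, takes a point from world to camera coordinates). Camera axes: x right, y up, looking along -z (the intrinsics and any distortion apply to the point x, -y, -z); pixel columns grow to the right and rows downward; lengths in m; the calibration is good to about 2 mm. A picture is of the moment at which its call begins.
A pose or a line that the arm cannot do raises IKError and nothing moves.
- job_done(): hands the job in, once; it reports no verdict.
The state is a dict: "time": time; "joint_pos": joint angles; "dq": joint speeds; "joint_torque": joint torques, N m; "ee_pos": TCP position; "ee_rot": TCP orientation; "ft_force": force on the tool from outside, world axes, zero at the start; "moment": the same for the moment, N m; "finger_gap": finger opening in m.
Only numpy, scipy, OpenCV 4.12 (cv2) and the standard library are available. Lean on these libraries where they do the work, as an engineer would, in place of code of your own. Each camera call takes 0.05 s, during which the arm holds its last target.

## Working session

There is one attempt and no reset: what is moved stays moved. The work goes in short steps, each a Python script; the robot and the scene stay as the last script left them, time stands still between calls to the robot, and variables do not carry over. Pictures are saved under pics/ and viewed, and the job is handed in when it is done.

```bash
mkdir -p pics; ls
python3 - <<'E'
from bench import *
import cv2,numpy as np
s=state();print(s)
for n in ["scene","top","wrist"]:
    d=get_image(n);cv2.imwrite(f"pics/{n}0.png",d["frame"]);np.savez(f"pics/{n}0.npz",**d)
    print(n,d["camera_matrix"].tolist(),d["k1"],d["view"].tolist())
E
```

```text
pics
{'time': 0.0, 'joint_pos': array([-1.30068611e+00,  9.18385457e-02,  1.23185307e+00, -1.66935159e-05,
        1.81980311e+00, -5.67201474e-02]), 'dq': array([ 0.0005643 ,  0.00031751,  0.00042099,  0.00017772,  0.00133621,
       -0.00074269]), 'joint_torque': array([ 2.23250747e-03, -4.46451795e+01, -4.06444180e+01,  6.98380382e-02,
        2.91226606e-02, -1.33124595e-04]), 'ee_pos': array([ 0.19253323, -0.56797749,  0.22953756]), 'ee_rot': array([-9.44764310e-04,  9.86677313e-01,  1.62686737e-01, -1.09323466e-04]), 'ft_force': array([ 0.55402461, -0.09071788, -0.83100013]), 'moment': array([-0.00763763, -0.02498143,  0.00815086]), 'finger_gap': 0.08738610839291502}
scene [[396.46010351124596, 0.0, 312.6414744042422], [0.0, 396.46010351124596, 199.48610838644677], [0.0, 0.0, 1.0]] -0.0004580295768057974 [[0.325149031438459, 0.9456477771660258, -0.0053281230828710925, -0.11876274440038115], [-0.6052013304059339, 0.212413567499871, 0.7672104183448407, 0.26505706006710944], [0.7266425923585261, -0.24623313725599988, 0.6413733585732637, -1.4410296421051505], [0.0, 0.0, 0.0, 1.0]]
top [[429.16053446007965, 0.0, 327.36114258722785], [0.0, 429.16053446007965, 189.69766807386048], [0.0, 0.0, 1.0]] 0.01624234769676625 [[-0.0038289094338686304, -0.9999838872696242, 0.004191020601086849, -0.05966020743537078], [0.9895258930349244, -0.0031840066873054184, 0.14432036971561027, -0.5340828084144743], [-0.14430470008278484, 0.0046997130281217474, 0.9895221403442526, -1.0425382660488953], [0.0, 0.0, 0.0, 1.0]]
wrist [[321.10014229453634, 0.0, 326.09013713347986], [0.0, 321.10014229453634, 203.30247561207543], [0.0, 0.0, 1.0]] -0.0014204389490015807 [[0.32034791478536423, -0.9472977232672468, -0.0020583938789135036, -0.5980619159499164], [0.901755444068508, 0.30561108148602184, -0.3056779121326125, 0.035257655634183586], [0.2901970581957681, 0.09606711386127861, 0.9521327517992895, -0.3936239692002833], [0.0, 0.0, 0.0, 1.0]]
```

View pics/top0.png

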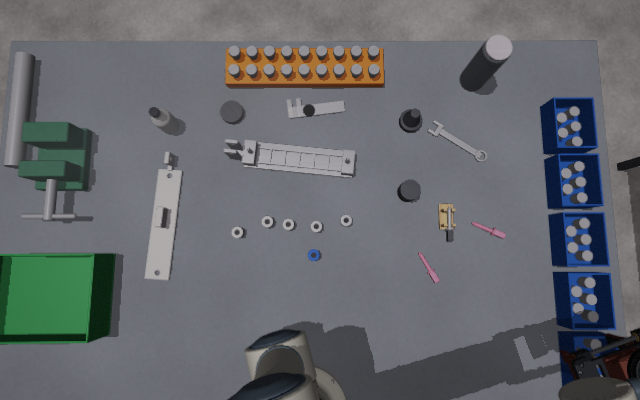

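View pics/scene0.png

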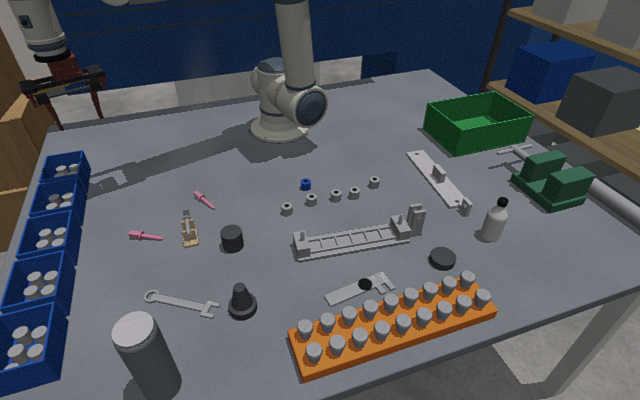

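View pics/wrist0.png

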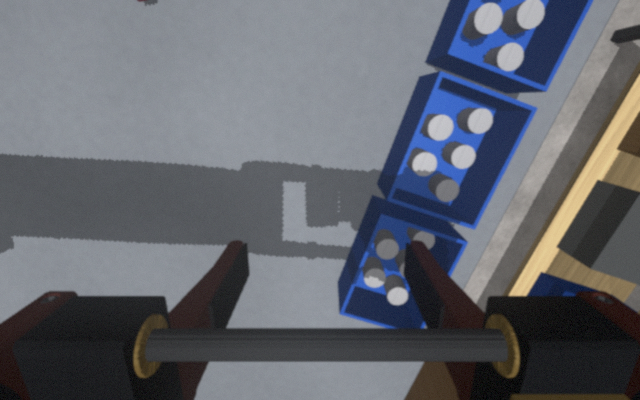

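```bash
cat > h.py <<'E'
from bench import *
import cv2,numpy as np
from scipy.spatial.transform import Rotation as R
def pts(d):
    """world point per pixel from depth"""
    h,w=d["depth"].shape
    u,v=np.meshgrid(np.arange(w),np.arange(h))
    n=slopes(d,np.stack([u,v],-1).reshape(-1,2)).reshape(h,w,2)
    z=d["depth"]
    c=np.stack([n[...,0]*z,-n[...,1]*z,-z],-1)
    V=np.array(d["view"]);
    return (c-V[:3,3])@V[:3,:3]
def slopes(d,uv):
    return cv2.undistortPoints(np.array(uv,float).reshape(-1,1,2),np.array(d["camera_matrix"]),np.array([d["k1"],0,0,0,0.]),
       ).reshape(-1,2)
def ray(d,uv,z):
    """pixels -> world on plane z"""
    n=slopes(d,uv);V=np.array(d["view"]);Rt=V[:3,:3]
    dirs=np.c_[n[:,0],-n[:,1],-np.ones(len(n))]@Rt
    o=-Rt.T@V[:3,3]
    return o+dirs*((z-o[2])/dirs[:,2])[:,None]
def proj(d,P):
    P=np.atleast_2d(P);V=np.array(d["view"]);c=P@V[:3,:3].T+V[:3,3]
    n=np.c_[c[:,0]/-c[:,2],-c[:,1]/-c[:,2]]
    r2=(n**2).sum(1,keepdims=True);n=n*(1+d["k1"]*r2)
    K=np.array(d["camera_matrix"]);return n@K[:2,:2].T+K[:2,2]
def q(yaw):
    """tool down; jaw (tool y) axis along world direction yaw+90deg (mod 180); yaw=0 -> jaws along y"""
    r=(R.from_euler('z',yaw)*R.from_quat([1,0,0,0])).as_quat()
    return [r[3],r[0],r[1],r[2]]
def snap(n,name):
    d=get_image(n);cv2.imwrite(f"pics/{name}.png",d["frame"]);np.savez(f"pics/{name}.npz",**d);return d
def load(name): 
    f=np.load(f"pics/{name}.npz");return {k:f[k] for k in f}
E
python3 - <<'E'
from h import *
d=load("top0");P=pts(d)
for n,(u,v) in dict(bush=(238,232),b2=(268,222),b3=(289,225),b4=(317,227),b5=(346,221),blue=(314,255),cpinL=(252,147),cpinR=(348,160),khandle=(161,215),klug=(168,158),rest=(447,215),grip=(450,236),bench=(300,300),pink1=(490,230),pink2=(428,267)).items():
    print(n,P[v,u].round(4), d["depth"][v,u])
c=cv2.resize(d["frame"][130:290,130:510],None,fx=2.1,fy=2.1,interpolation=cv2.INTER_CUBIC);cv2.imwrite("pics/topz.png",c)
E
```

```text
bush [0.4292 0.163  0.0265] 1.0774533
b2 [0.4541 0.0885 0.0243] 1.083565
b3 [0.4462 0.0353 0.0261] 1.0809584
b4 [ 0.4407 -0.0352  0.0296] 1.0770154
b5 [ 0.456  -0.1085  0.0222] 1.0868423
blue [ 0.3713 -0.0276  0.0232] 1.0733112
cpinL [0.6448 0.1305 0.0384] 1.0969994
cpinR [ 0.6052 -0.1132  0.0613] 1.0697118
khandle [0.4711 0.3507 0.0439] 1.0654286
klug [0.6166 0.3427 0.0383] 1.0920364
rest [ 0.4693 -0.3611  0.0356] 1.0766845
grip [ 0.4168 -0.3647  0.0407] 1.0641232
bench [0.2596 0.0081 0.0003] 1.0796223
pink1 [ 0.4325 -0.4737  0.0162] 1.0911193
pink2 [ 0.3406 -0.3131  0.0164] 1.0769126
```

View pics/topz.png

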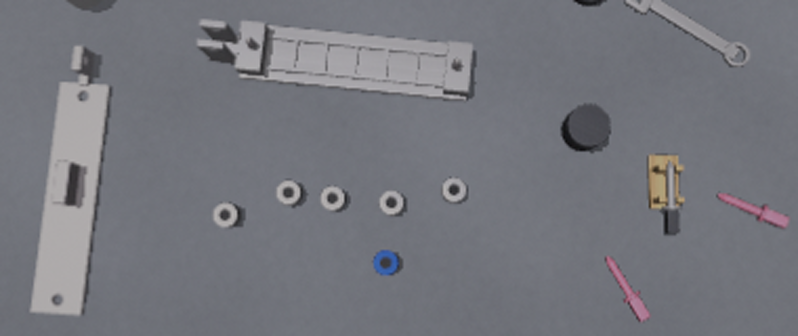

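Run:
```python
from h import *
s=state();d=load("wrist0");V=d["view"];o=-V[:3,:3].T@V[:3,3]
w,x,y,z=s["ee_rot"];T=R.from_quat([x,y,z,w]).as_matrix()
print("cam in tool",T.T@(o-s["ee_pos"]),"look",T.T@(-V[2,:3]), "right",T.T@V[0,:3])
for yaw in [0,np.pi]:
  for p in [(0.5,0,0.3),(0.45,0.1,0.3)]:
    print(yaw,p,inverse_kinematics(p,q(yaw)))
```

```text
cam in tool [ 0.08635113 -0.00110469 -0.15454065] look [-3.05727673e-01 -7.46234646e-04  9.52118708e-01] right [-6.69848090e-04  9.99999614e-01  5.68672011e-04]
0 (0.5, 0, 0.3) [-6.80525147e-02 -1.51002810e-01  1.34430038e+00 -4.44089210e-16
  1.94829508e+00  1.50274381e+00]
0 (0.45, 0.1, 0.3) [ 1.44845554e-01 -2.53683146e-01  1.43311017e+00 -4.44089210e-16
  1.96216563e+00  1.71564188e+00]
3.141592653589793 (0.5, 0, 0.3) [-6.80525147e-02 -1.51002810e-01  1.34430038e+00 -4.44089210e-16
  1.94829508e+00 -1.63884884e+00]
3.141592653589793 (0.45, 0.1, 0.3) [ 1.44845554e-01 -2.53683146e-01  1.43311017e+00 -4.44089210e-16
  1.96216563e+00 -1.42595077e+00]
```

Run:
```python
from h import *
move_to([0.52,0.0,0.25],q(0));hold(0.2)
d=snap("wrist","w1");print(state()["time"])
```

```text
2.7333
```

View pics/w1.png

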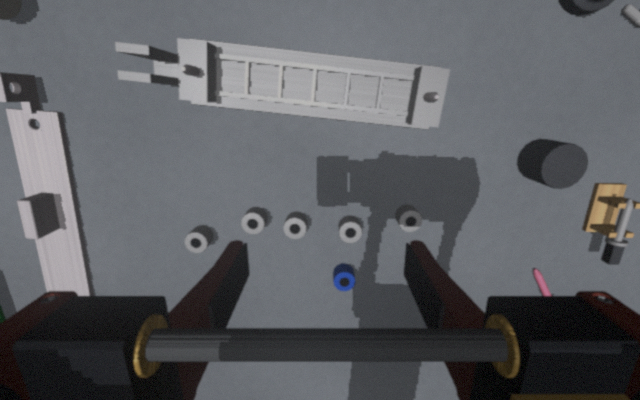

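Run:
```python
from h import *
d=load("w1");f=d["frame"]
a=cv2.resize(f[25:125,105:235],None,fx=5,fy=5,interpolation=cv2.INTER_CUBIC)
b=cv2.resize(f[55:140,400:460],None,fx=5,fy=5,interpolation=cv2.INTER_CUBIC)
cv2.imwrite("pics/a.png",a);cv2.imwrite("pics/b.png",b)
P=pts(d)
Z=P[...,2]
for lo,hi in [(.036,.044)]:
  m=(Z>lo)&(Z<hi)&(P[...,0]>.54)&(P[...,0]<.75)&(abs(P[...,1])<.22)
  n,l,st,c=cv2.connectedComponentsWithStats(m.astype(np.uint8))
  for i in range(1,n):
    if st[i,4]>100:
      Q=P[l==i]; r=cv2.minAreaRect((Q[:,:2]*1000).astype(np.float32)); print(st[i],Q.mean(0).round(4),r)
```

```text
[ 177   38   33   65 1697] [0.6363 0.1404 0.0407] ((635.5374145507812, 141.4743194580078), (30.896745681762695, 60.01434326171875), 83.98125457763672)
[ 411   66   40   62 1577] [ 0.6096 -0.1105  0.0406] ((608.7745361328125, -111.0340805053711), (30.67499351501465, 60.11075973510742), 83.92972564697266)
```

View pics/a.png

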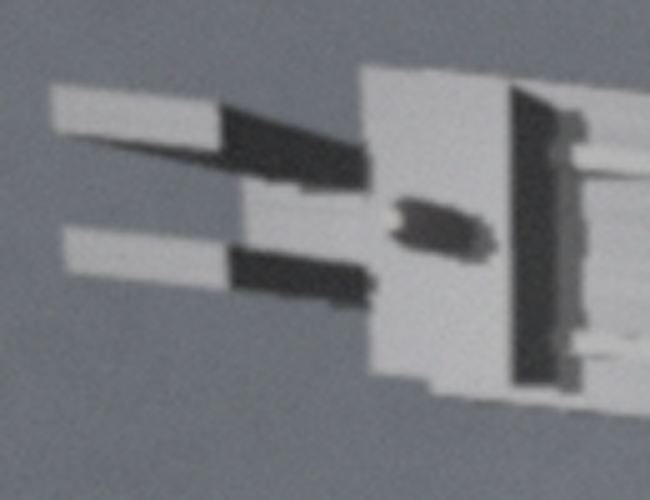

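View pics/b.png

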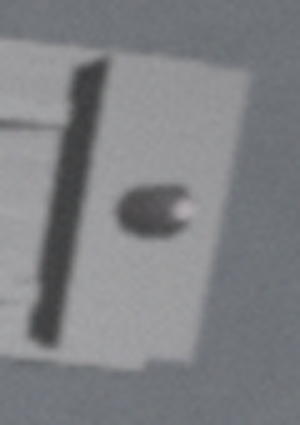

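```bash
cat >> h.py <<'E'
def blocks(d):
    P=pts(d);Z=P[...,2];out=[]
    m=(Z>.036)&(Z<.044)&(P[...,0]>.54)&(P[...,0]<.75)&(abs(P[...,1])<.22)
    n,l,st,c=cv2.connectedComponentsWithStats(m.astype(np.uint8))
    for i in range(1,n):
        if st[i,4]>60:
            Q=P[l==i]; r=cv2.minAreaRect((Q[:,:2]*1000).astype(np.float32)); out.append((r[0],r[1],r[2]))
    return out
def bushes(d,zt=.026,dmin=8,verbose=False):
    """bush tops: components with height ~26mm, round 30"""
    P=pts(d);Z=P[...,2];out=[]
    m=(Z>zt-.009)&(Z<zt+.006)&(P[...,0]>.3)&(P[...,0]<.75)&(P[...,1]>-.3)&(P[...,1]<.3)
    n,l,st,c=cv2.connectedComponentsWithStats(m.astype(np.uint8))
    for i in range(1,n):
        if st[i,4]>40:
            Q=P[(l==i)]; Q=Q[Q[:,2]>zt-.004]
            if len(Q)<20: continue
            (cx,cy),rad=cv2.minEnclosingCircle((Q[:,:2]*1000).astype(np.float32))
            col=d["frame"][l==i].mean(0)
            if rad<22: out.append((cx,cy,rad,np.median(Q[:,2])*1000,len(Q),bool(col[0]>col[2]+25)))
    return out
E
python3 - <<'E'
from h import *
for n in ["top0","scene0","w1"]:
    d=load(n);print(n)
    for b in blocks(d): print("  blk",b)
    for b in bushes(d): print("  bush",np.round(b,1))
E
```

```text
top0
  blk ((633.7758178710938, 138.0928955078125), (30.64348602294922, 59.686500549316406), 84.44281768798828)
  blk ((607.0872802734375, -113.93344116210938), (29.670759201049805, 60.79954147338867), 83.87525939941406)
  bush [ 459.2 -107.8   14.6   24.8   95.     0. ]
  bush [455.9  90.6  14.8  24.7 101.    0. ]
  bush [449.8  38.   14.4  25.2 103.    0. ]
  bush [444.3 -32.6  14.3  24.9 101.    0. ]
  bush [430.4 165.3  14.5  25.   99.    0. ]
  bush [372.7 -25.9  14.6  25.  103.    1. ]
scene0
  blk ((633.9597778320312, 138.84274291992188), (31.00666046142578, 63.64128875732422), 82.05976104736328)
  blk ((607.6116333007812, -113.05494689941406), (30.24976921081543, 62.580570220947266), 84.20575714111328)
  bush [430.7 167.9  15.8  25.5  59.    0. ]
  bush [372.9 -25.9  15.7  26.2  58.    1. ]
  bush [458.6  91.1  16.1  25.9  65.    0. ]
  bush [449.2  37.1  15.3  25.4  63.    0. ]
  bush [445.7 -32.3  16.8  26.1  68.    0. ]
  bush [ 459.6 -107.    15.2   25.7   71.     0. ]
  bush [651.1 175.4  15.5  28.4  32.    0. ]
  bush [ 624.3 -115.8   19.9   27.2   41.     0. ]
w1
  blk ((635.5374145507812, 141.4743194580078), (30.896745681762695, 60.01434326171875), 83.98125457763672)
  blk ((608.7745361328125, -111.0340805053711), (30.67499351501465, 60.11075973510742), 83.92972564697266)
  bush [ 704.3 -276.7   18.5   22.9   99.     0. ]
  bush [650.3 167.1   5.7  27.3  37.    0. ]
  bush [ 461.  -105.3   15.    26.6  420.     0. ]
  bush [458.3  94.2  15.2  26.7 415.    0. ]
  bush [451.1  41.1  14.9  26.6 413.    0. ]
  bush [445.8 -29.5  14.9  26.7 405.    0. ]
  bush [431.9 169.3  15.2  26.7 406.    0. ]
  bush [374.6 -22.7  14.9  26.5 352.    1. ]
```

Run:
```python
from h import *
move_to([0.57,0.0,0.25],q(np.pi));hold(0.2)
d=snap("wrist","w2");print(state()["time"],state()["ee_pos"])
for b in blocks(d): print("  blk",b)
for b in bushes(d): print("  bush",np.round(b,1))
```

```text
5.625 [5.69986352e-01 2.47874711e-05 2.50054932e-01]
  blk ((609.0606689453125, -110.32552337646484), (30.851913452148438, 60.426395416259766), 84.11478424072266)
  blk ((635.7042846679688, 142.18753051757812), (31.9859619140625, 60.662635803222656), 84.1155014038086)
  blk ((623.9274291992188, 180.56739807128906), (7.694627285003662, 30.26690673828125), 8.401450157165527)
  bush [431.6 169.1  15.1  26.7 678.    0. ]
  bush [445.7 -28.8  15.   26.7 633.    0. ]
  bush [451.5  42.   14.8  26.7 626.    0. ]
  bush [458.2  95.   14.9  26.8 625.    0. ]
  bush [ 460.8 -104.    14.9   26.7  621.     0. ]
  bush [627.2 181.2  15.6  27.6  74.    0. ]
  bush [649.8 175.2  12.2  26.8  67.    0. ]
  bush [735.3 201.8  15.7  22.2  28.    0. ]
```

View pics/w2.png

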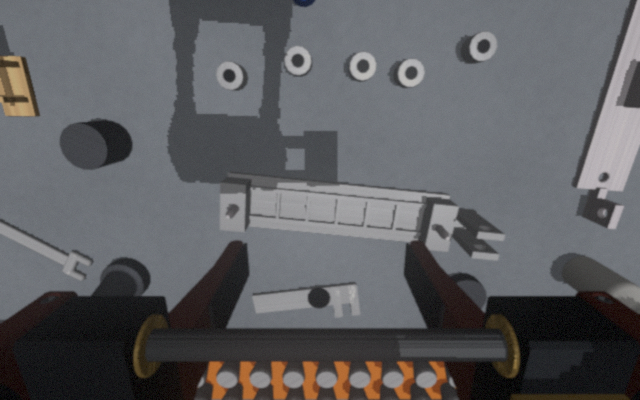

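```bash
cat >> h.py <<'E'
C0=np.array([.62225,.01555]);CY=-np.arctan2(26.7,252.5)
def c2w(x,y):
    c,s=np.cos(CY),np.sin(CY);return C0+np.array([c*x-s*y,s*x+c*y])
YC=np.pi/2+CY
def find(p,d,tol=.05):
    """nearest non-blue bush to p in image d"""
    b=[np.array(x[:2])/1000 for x in bushes(d) if not x[5] and 12<x[2]<17 and x[4]>80]
    if not b: return None
    k=min(b,key=lambda x:np.linalg.norm(x-p));return k if np.linalg.norm(k-p)<tol else None
def pick_place(p,ny,yaw=YC):
    p=np.array(p)
    move_to([p[0],p[1],.14],q(yaw))
    d=get_image("wrist");k=find(p,d)
    print("seen",k,"was",p)
    if k is None: return False
    p=k
    move_l([p[0],p[1],.05],.25);
    move_l([p[0],p[1],.017],.1);close()
    g=state()["finger_gap"];print("gap",g)
    if not .027<g<.033:
        gripper_open();move_l([p[0],p[1],.14],.25);return False
    move_l([p[0],p[1],.10],.25)
    t=c2w(0,ny)
    move_to([t[0],t[1],.10],q(YC))
    f0=state()["ft_force"][2]
    move_l([t[0],t[1],.045],.15);move_l([t[0],t[1],.0285],.04)
    s=state();print("place dF",s["ft_force"][2]-f0,s["ee_pos"].round(4),"t",s["time"])
    gripper_open();move_l([t[0],t[1],.10],.25)
    return True
E
python3 - <<'E'
from h import *
print(CY)
print(pick_place([.4607,-.1046],-.095))
d=snap("wrist","p1")
for b in bushes(d,.036): print("  bush",np.round(b,1))
print(c2w(0,-.095))
E
```

```text
-0.10535107751430438
seen [ 0.46090927 -0.104645  ] was [ 0.4607 -0.1046]
gap 0.029111576795024446
place dF -0.8946462535995844 [ 0.6122 -0.0789  0.0283] t 11.1167
True
  bush [ 537.1 -244.4   14.7   33.9  113.     0. ]
[ 0.61226015 -0.07892329]
```

View pics/p1.png

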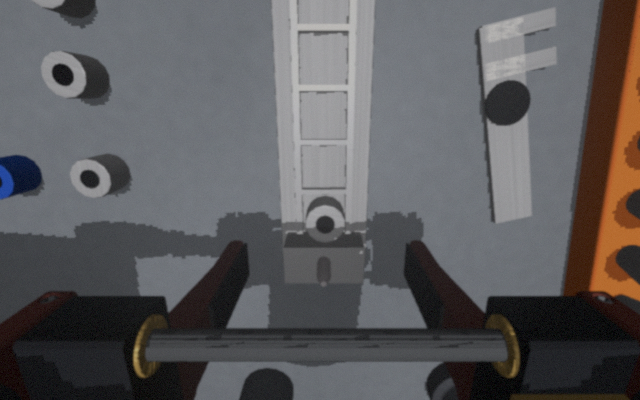

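Run:
```python
from h import *
for p,ny,y in [([.4458,-.029],-.057,np.pi/2+.8),([.4513,.0415],-.019,YC),([.4582,.0946],.019,YC),([.4317,.1692],.057,YC)]:
    ok=pick_place(p,ny,y);print(ok)
    if not ok: break
d=snap("wrist","p2")
t=snap("top","t2")
for b in bushes(t)+bushes(t,.036): print("  bush",np.round(b,1))
```

```text
seen [ 0.44574002 -0.0292789 ] was [ 0.4458 -0.029 ]
gap 0.029435604567956058
place dF 0.021792679553524374 [ 0.6161 -0.0411  0.0282] t 17.8583
True
seen [0.45116577 0.04141938] was [0.4513 0.0415]
gap 0.029303100497402406
place dF -0.11628795413450344 [ 0.6201 -0.0034  0.0282] t 24.35
True
seen [0.4580484 0.0946547] was [0.4582 0.0946]
gap 0.029529039927907334
place dF -0.0655258188595127 [0.6241 0.0344 0.0282] t 30.8583
True
seen [0.43172406 0.16971735] was [0.4317 0.1692]
gap 0.029162291848853966
place dF -1.2901825916050262 [0.6281 0.0722 0.0282] t 37.6583
True
  bush [372.6 -25.9  14.7  24.8 105.    1. ]
  bush [ 721.9 -280.7   19.7   36.4   36.     0. ]
  bush [623.2  29.6  14.6  34.9  80.    0. ]
  bush [619.6  -6.4  14.4  35.2  95.    0. ]
  bush [615.4 -42.9  14.5  34.9  95.    0. ]
```

View pics/p2.png

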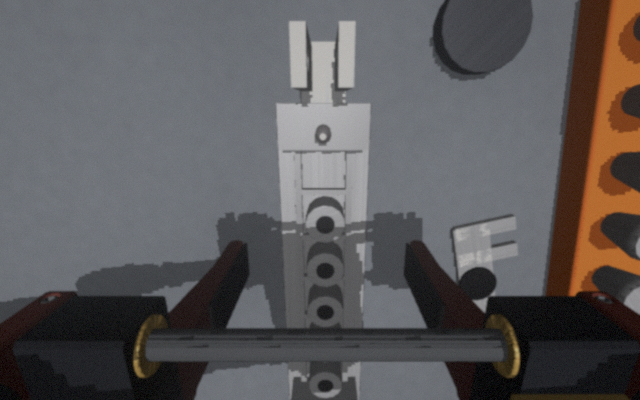

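View pics/t2.png

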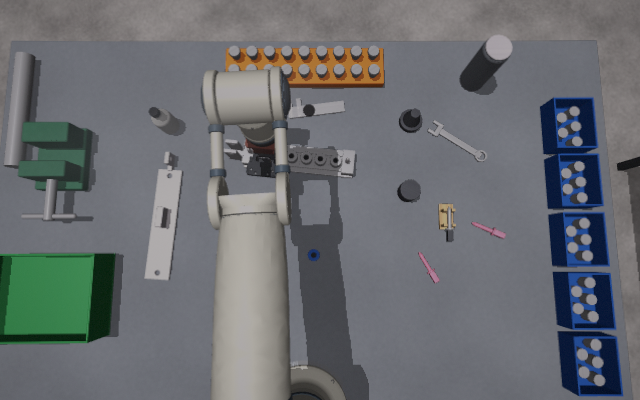

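Run:
```python
from h import *
move_to([.47,.27,.26],q(np.pi/2));hold(.2)
d=snap("wrist","k1");P=pts(d);Z=P[...,2]
for lo,hi in [(.004,.013),(.035,.05)]:
  m=(Z>lo)&(Z<hi)&(P[...,0]>.28)&(P[...,0]<.72)&(P[...,1]>.24)&(P[...,1]<.45)
  n,l,st,c=cv2.connectedComponentsWithStats(m.astype(np.uint8))
  for i in range(1,n):
    if st[i,4]>60:
      Q=P[l==i]; print(st[i],np.median(Q,0).round(4),cv2.minAreaRect((Q[:,:2]*1000).astype(np.float32)))
print(state()["time"])
```

```text
[  194    59   240    70 11545] [0.4482 0.363  0.0087] ((456.02435302734375, 361.2553405761719), (60.21342468261719, 280.7160949707031), 85.7927017211914)
[508  78  21  40 132] [0.6937 0.3577 0.0092] ((698.4054565429688, 357.7422180175781), (44.526920318603516, 16.529685974121094), 86.70703125)
[522  75  29  46 347] [0.6939 0.358  0.0427] ((700.8807983398438, 355.97515869140625), (22.066049575805664, 47.39706802368164), 4.416691780090332)
[302  86  46  19 698] [0.4704 0.3605 0.0446] ((469.9751892089844, 360.2279968261719), (15.910350799560547, 50.0472526550293), 85.67449188232422)
[445 100  31  12 283] [0.6193 0.3497 0.0427] ((620.4544067382812, 349.1971740722656), (9.94767951965332, 30.842662811279297), 85.70288848876953)
40.6
```

View pics/k1.png

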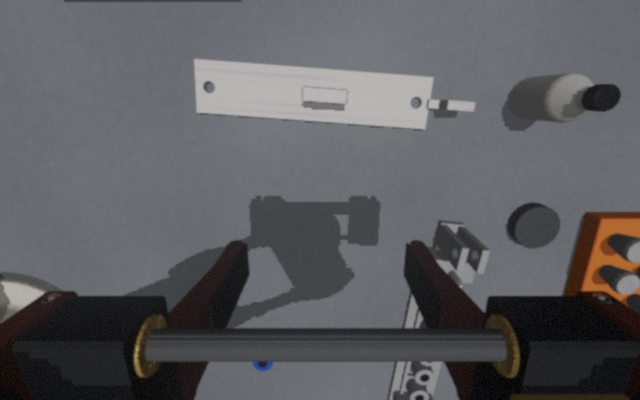

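```bash
cat >> h.py <<'E'
KYAW=np.deg2rad(-4.25)
E
python3 - <<'E'
from h import *
h=np.array([.4696,.3603])
print(inverse_kinematics([*h,.022],q(KYAW)))
move_to([*h,.12],q(KYAW))
d=snap("wrist","k2");P=pts(d);Z=P[...,2]
m=(Z>.04)&(Z<.05)&(np.hypot(P[...,0]-h[0],P[...,1]-h[1])<.06)
Q=P[m];print(len(Q),cv2.minAreaRect((Q[:,:2]*1000).astype(np.float32)) if len(Q) else 0)
E
```

```text
[ 5.96974995e-01  1.29499872e-01  1.56180056e+00 -4.44089210e-16
  1.45029223e+00  2.24194781e+00]
1267 ((469.74993896484375, 359.7933349609375), (15.570613861083984, 50.38547897338867), 85.32569122314453)
```

View pics/k2.png

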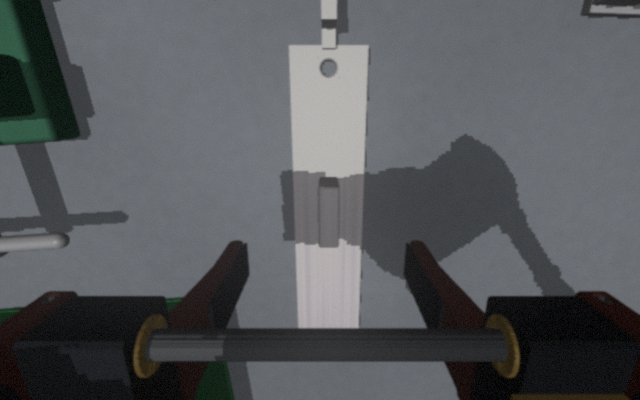

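Run:
```python
from h import *
h=np.array([.4697,.3602])
move_l([*h,.05],.2);move_l([*h,.0215],.06);close();s=state();print("gap",s["finger_gap"],s["ft_force"])
hold(.2)
move_l([*h,.165],.12);s=state();print(s["ft_force"],s["moment"],s["finger_gap"])
t=c2w(0,.014)
move_l([.47,.25,.165],.15)
ws=snap("wrist","k3")
move_to([*t,.165],q(YC));hold(.3);s=state();print(s["ft_force"],s["moment"],s["finger_gap"],s["ee_pos"],t,s["time"])
d=snap("wrist","k4")
```

```text
gap 0.015394089025012752 [-0.11919752 -1.979147    0.45170832]
[-0.35869906  0.16089338 -4.08592101] [ 0.00342255 -0.01507359 -0.02368324] 0.015976960701934634
[-1.02268961 -0.00882591 -3.03557059] [-0.08329887 -0.06021958 -0.00163067] 0.015910027685041902 [0.62366743 0.02978712 0.16510622] [0.62372219 0.02947238] 48.9417
```

View pics/k4.png

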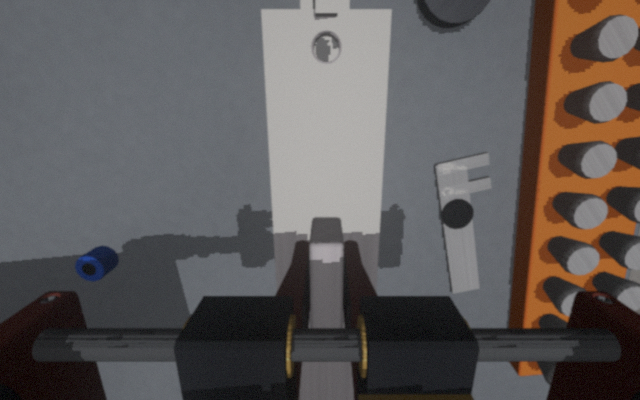

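```bash
cat >> h.py <<'E'
def keeperfit(d,zk):
    """plane of visible plate top and hole position at +y end; zk = expected plate top z"""
    P=pts(d);Z=P[...,2];g=d["frame"].astype(int).mean(2)
    m=(abs(Z-zk)<.012)&(np.hypot(P[...,0]-.62,P[...,1]-.09)<.11)
    n,l,st,c=cv2.connectedComponentsWithStats(m.astype(np.uint8));i=1+np.argmax(st[1:,4]);Q=P[l==i]
    A=np.c_[Q[:,:2]-C0,np.ones(len(Q))];co,*_=np.linalg.lstsq(A,Q[:,2],rcond=None)
    cc,s=np.cos(CY),np.sin(CY)
    print("plane slope carrier x,y",co[0]*cc+co[1]*s,-co[0]*s+co[1]*cc,"z@C0",co[2])
    q_=(Q[:,:2]-C0)@np.array([[cc,-s],[s,cc]])
    # edges in carrier frame
    for y0 in [.05,.08,.11,.13]:
        k=abs(q_[:,1]-y0)<.008
        if k.sum()>20: print(y0,"x edges",np.percentile(q_[k,0],[1,99]).round(4))
    print("y end",np.percentile(q_[:,1],99.5).round(4))
E
python3 - <<'E'
from h import *
d=load("k4")
keeperfit(d,.165-.0215+.008)
f=d["frame"];cv2.imwrite("pics/z.png",cv2.resize(f[0:110,240:410],None,fx=4,fy=4,interpolation=cv2.INTER_CUBIC))
z=.165-.0215+.008
p=ray(d,[(327,47)],z)[0]
c,s=np.cos(CY),np.sin(CY);e=p[:2]-C0;print("hole carrier",c*e[0]+s*e[1],-s*e[0]+c*e[1])
E
```

```text
plane slope carrier x,y 0.0005496442395210388 -0.00015030791377432023 z@C0 0.15243580539133877
0.05 x edges [-0.0283  0.0305]
0.08 x edges [-0.0284  0.0305]
0.11 x edges [-0.0283  0.0305]
0.13 x edges [-0.0284  0.0305]
y end 0.1408
hole carrier 0.0013671379072515508 0.12485287271377127
```

View pics/z.png

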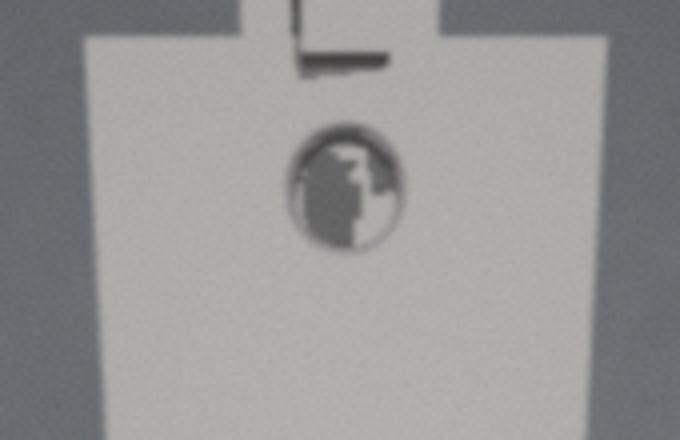

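Run:
```python
from h import *
t=c2w(-.0008,.014-.0006)
move_l([*t,.112],.1);hold(.3);s=state();print(s["ft_force"],s["ee_pos"],t,s["time"])
d=snap("wrist","k5");keeperfit(d,.112-.0215+.008)
f=d["frame"];cv2.imwrite("pics/z.png",cv2.resize(f[0:110,240:410],None,fx=4,fy=4,interpolation=cv2.INTER_CUBIC))
print("pin top/foot px",proj(d,[[*c2w(0,.124),.07],[*c2w(0,.124),.061],[*c2w(0,.124),.04]]), "hole expected", proj(d,[[*c2w(0,.124),.0985],[*c2w(0,.124),.0905]]))
```

```text
[ 0.1738847  -0.68293939 -4.27565937] [0.62320742 0.02894796 0.11278849] [0.62286353 0.02895983] 49.975
plane slope carrier x,y 0.0014623270763499373 0.0004949308772513564 z@C0 0.1000550625733114
0.05 x edges [-0.0287  0.0301]
0.08 x edges [-0.0286  0.0302]
0.11 x edges [-0.0287  0.0301]
0.13 x edges [-0.0287  0.0302]
y end 0.1399
pin top/foot px [[324.91293265  55.15130411]
 [324.93966827  57.19098141]
 [324.99353627  61.30062542]] hole expected [[324.80858528  47.19064277]
 [324.84142273  49.69580059]]
```

View pics/z.png

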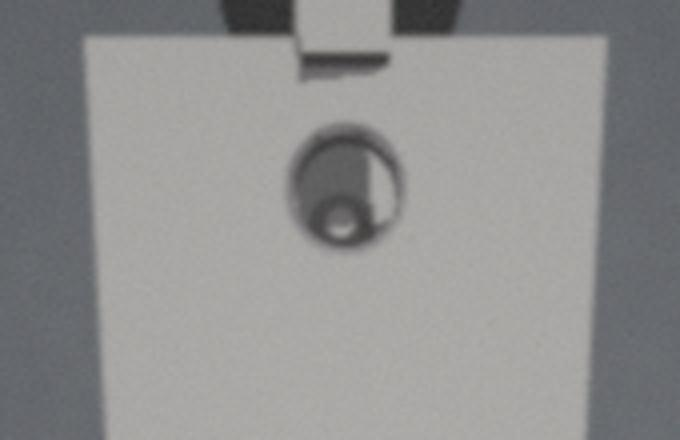

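Run:
```python
from h import *
t=c2w(-.0017,.014-.0011)
move_l([*t,.107],.05);hold(.4);s=state();print(s["ft_force"],s["ee_pos"],t,s["time"])
d=snap("wrist","k6");keeperfit(d,.107-.0215+.008)
f=d["frame"];cv2.imwrite("pics/z.png",cv2.resize(f[0:110,240:410],None,fx=4,fy=4,interpolation=cv2.INTER_CUBIC))
z=s["ee_pos"][2]-.0215+.008
print("pin top/foot px",proj(d,[[*c2w(0,.124),.07],[*c2w(0,.124),.061],[*c2w(0,.124),.04]]), "hole expected", proj(d,[[*c2w(0,.124),z],[*c2w(0,.124),z-.008]]))
```

```text
[ 0.51348427 -0.50824584 -4.62713118] [0.62198945 0.02855737 0.10711724] [0.62191594 0.02855724] 50.675
plane slope carrier x,y 0.0006706369486894516 -0.00014524418306434853 z@C0 0.094432502550301
0.05 x edges [-0.03   0.029]
0.08 x edges [-0.0299  0.029 ]
0.11 x edges [-0.0299  0.0289]
0.13 x edges [-0.0299  0.029 ]
y end 0.1393
pin top/foot px [[327.12991775  52.68684129]
 [327.07097069  54.9016924 ]
 [326.95271662  59.34496508]] hole expected [[327.31607708  45.69227095]
 [327.24716695  48.28141589]]
```

View pics/z.png

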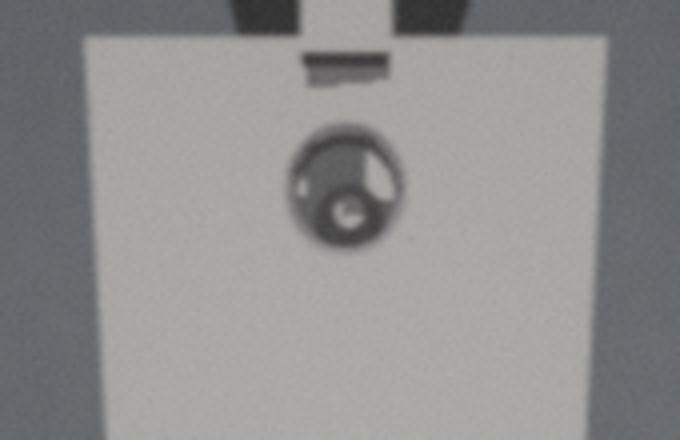

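View pics/k6.png

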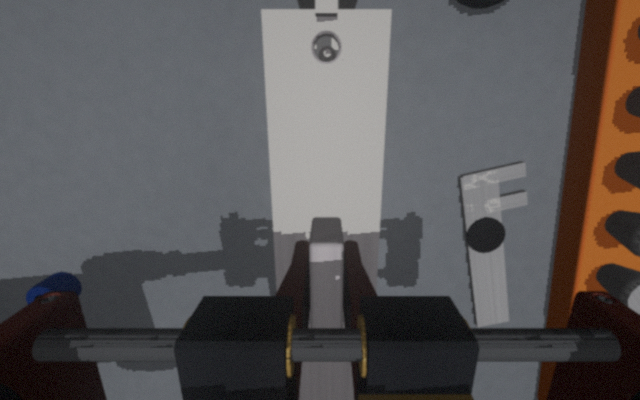

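Run:
```python
from h import *
t=c2w(-.0015,.014-.0008)
f0=state()["ft_force"]
move_l([*t,.105],.03)
for z in [.093,.086,.079,.072,.067,.064]:
    move_l([*t,z],.04);hold(.1);s=state();print(z,(s["ft_force"]-f0).round(2),s["ee_pos"].round(4),s["moment"].round(2))
    if abs(s["ft_force"]-f0).max()>15: break
snap("wrist","k7");print(s["time"])
```

```text
0.093 [ 0.35 -0.58  0.72] [0.6222 0.0288 0.0931] [-0.1   0.01 -0.02]
0.086 [ 0.96 -0.52 -0.07] [0.6221 0.0288 0.086 ] [-0.02 -0.1  -0.  ]
0.079 [ 0.02 -0.94 -1.58] [0.6221 0.0288 0.0789] [-0.06 -0.09 -0.02]
0.072 [ 0.73 -0.48  0.45] [0.6221 0.0288 0.0719] [-0.02 -0.13 -0.  ]
0.067 [ 0.45  0.18 -0.92] [0.6221 0.0288 0.0669] [-0.05 -0.09  0.02]
0.064 [ 0.05 -1.4  -0.65] [0.6221 0.0289 0.064 ] [-0.02 -0.07  0.02]
53.525
```

View pics/k7.png

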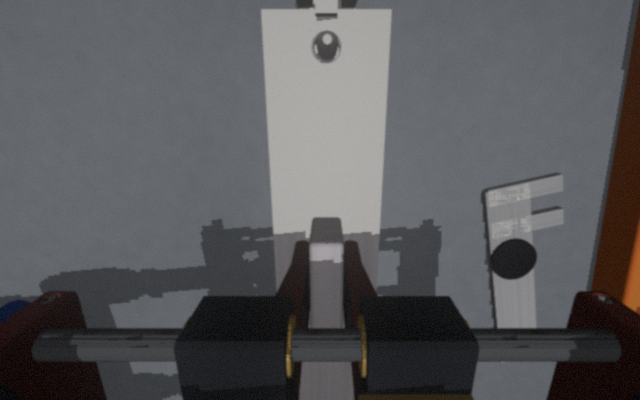

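Run:
```python
from h import *
t=c2w(-.0015,.014-.0008)
f0=state()["ft_force"]
for z in [.0625,.0615,.061]:
    move_l([*t,z],.02);hold(.1);s=state();print(z,(s["ft_force"]-f0).round(2),s["ee_pos"].round(4))
    if s["ft_force"][2]-f0[2]>5: break
gripper_open();move_l([*t,.16],.2);hold(.2);d=snap("wrist","k8");print(state()["time"])
P=pts(d);Z=P[...,2]
keeperfit(d,.048)
```

```text
0.0625 [-1.04  0.03 -0.28] [0.6221 0.0288 0.0625]
0.0615 [-0.76  0.57  0.37] [0.6222 0.0289 0.0615]
0.061 [-2.5   0.23  4.84] [0.6222 0.0288 0.0615]
56.7
plane slope carrier x,y 0.0006930537392526488 0.0016467791018996592 z@C0 0.04861544318933973
0.05 x edges [-0.0297  0.0293]
0.08 x edges [-0.0296  0.0294]
0.11 x edges [-0.0295  0.0292]
0.13 x edges [-0.0296  0.0292]
y end 0.1475
```

View pics/k8.png

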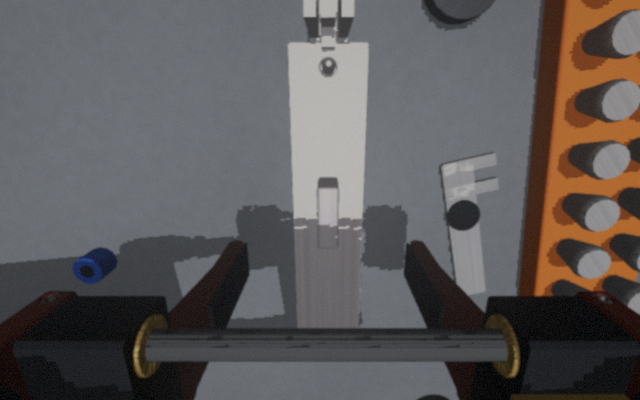

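Run:
```python
from h import *
move_to([.38,-.36,.2],q(0));hold(.3)
d=snap("wrist","n1");print(state()["time"])
P=pts(d);Z=P[...,2]
m=(Z>.030)&(Z<.055)&(P[...,0]>.3)&(P[...,0]<.52)&(abs(P[...,1]+.365)<.05)
g=d["frame"].astype(int)
dark=m&(g.max(2)<75)
for nm,mm in [("dark",dark),("light",m&~dark)]:
    n,l,st,c=cv2.connectedComponentsWithStats(mm.astype(np.uint8))
    for i in range(1,n):
        if st[i,4]>40:
            Q=P[l==i];print(nm,st[i],np.median(Q,0).round(4),cv2.minAreaRect((Q[:,:2]*1000).astype(np.float32)),g[l==i].mean(0).round())
```

```text
58.7333
light [ 317   70   33   94 1376] [ 0.4492 -0.3632  0.0403] ((449.8050842285156, -363.20684814453125), (29.560260772705078, 85.94611358642578), 88.50221252441406) [120. 128. 133.]
```

View pics/n1.png

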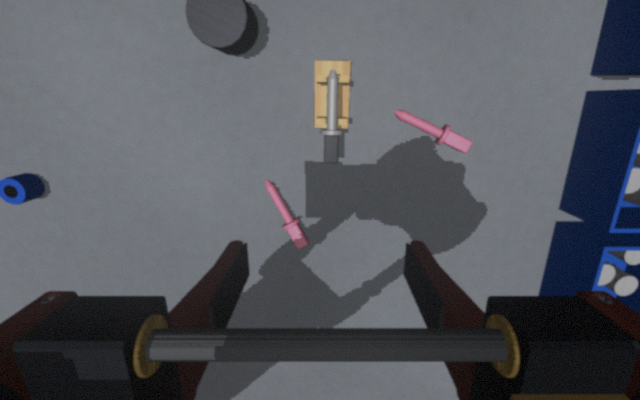

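Run:
```python
from h import *
d=load("n1");P=pts(d);f=d["frame"]
for u,v in [(331,140),(331,148),(331,156),(332,90),(332,110),(332,122),(332,75),(327,148),(336,148)]: print(u,v,P[v,u].round(4),f[v,u],d["depth"][v,u])
cv2.imwrite("pics/z.png",cv2.resize(f[50:175,290:380],None,fx=5,fy=5,interpolation=cv2.INTER_CUBIC))
```

```text
331 140 [ 0.4301 -0.3625  0.0444] [89 85 84] 0.30640447
331 148 [ 0.4222 -0.3626  0.0427] [89 85 84] 0.31044078
331 156 [ 0.4144 -0.3626  0.0421] [87 82 80] 0.3133586
332 90 [ 0.4752 -0.3632  0.0408] [180 179 181] 0.29602307
332 110 [ 0.4575 -0.3633  0.0413] [176 176 176] 0.3009769
332 122 [ 0.4465 -0.3634  0.0407] [173 173 171] 0.30488577
332 75 [ 0.4882 -0.3632  0.0387] [153 151 152] 0.29401842
327 148 [ 0.4222 -0.3587  0.0426] [90 85 85] 0.31048426
336 148 [ 0.422  -0.3674  0.0413] [81 77 74] 0.31183016
```

View pics/z.png

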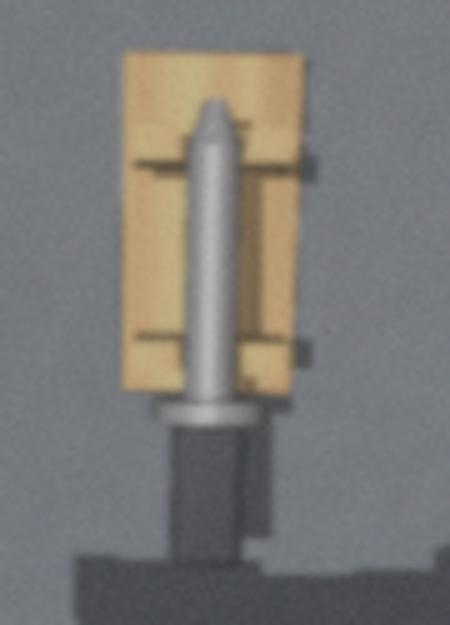

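Run:
```python
from h import *
d=load("n1");P=pts(d);f=d["frame"].astype(int);Z=P[...,2];X=P[...,0];Y=P[...,1]
sh=(abs(Y+.363)<.02)&(f.min(2)>135)&(Z>.030)&(f.max(2)-f.min(2)<14)&(X>.445)&(X<.49)
gr=(abs(Y+.363)<.02)&(f.max(2)<100)&(Z>.036)&(Z<.047)&(X>.38)&(X<.45)
for n,m in [("shank",sh),("grip",gr)]:
    Q=P[m];r=cv2.minAreaRect((Q[:,:2]*1000).astype(np.float32));print(n,m.sum(),r,Q[:,0].min(),Q[:,0].max())
    rows=np.unique(np.where(m)[0]);c=[];
    for v in rows:
        k=m[v];yy=Y[v,k];xx=X[v,k]
        if k.sum()>3: c.append((np.median(xx),(yy.min()+yy.max())/2))
    c=np.array(c);p=np.polyfit(c[:,0],c[:,1],1);print("slope",p[0],"y at mean",c.mean(0))
```

```text
shank 292 ((467.7158203125, -361.8306579589844), (7.5496344566345215, 44.521240234375), 88.7341079711914) 0.4454982402694065 0.48996221137876017
slope -0.015843504608215313 y at mean [ 0.46715352 -0.36275894]
grip 410 ((423.9857177734375, -363.45098876953125), (16.08578109741211, 34.63232421875), 82.240966796875) 0.40688247893656004 0.44093940551283106
slope -0.07208537800163048 y at mean [ 0.4217617  -0.36319708]
```

Run:
```python
from h import *
d=load("n1")
print(ray(d,[(332,130.6)],.046),ray(d,[(331,135)],.046),ray(d,[(331,162.3)],.042),ray(d,[(332.5,69.5)],.0355))
print(ray(d,[(324,150),(337.6,150)],.042))
move_to([.424,-.3632,.10],q(-.015));hold(.2)
d=snap("wrist","n2");f=d["frame"]
cv2.imwrite("pics/z.png",cv2.resize(f[0:260,240:410],None,fx=3,fy=2.3,interpolation=cv2.INTER_CUBIC))
```

```text
[[ 0.43900212 -0.36337929  0.046     ]] [[ 0.43493055 -0.36245891  0.046     ]] [[ 0.40815873 -0.36264976  0.042     ]] [[ 0.49316165 -0.3636912   0.0355    ]]
[[ 0.42020301 -0.35579373  0.042     ]
 [ 0.42020958 -0.36899542  0.042     ]]
```

View pics/n2.png

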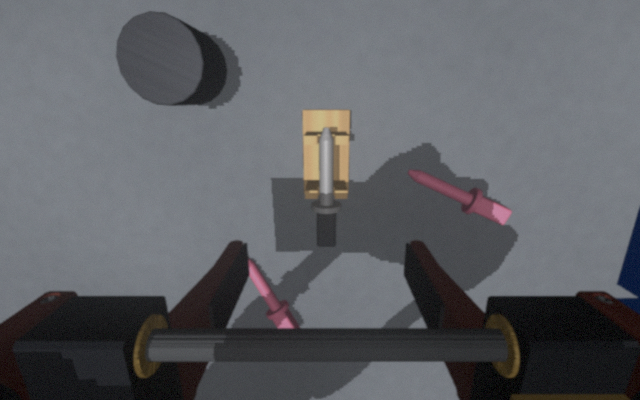

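Run:
```python
from h import *
g=np.array([.4212,-.3628])
move_l([*g,.06],.2);move_l([*g,.027],.06);close();hold(.1);s=state();print("gap",s["finger_gap"],s["ft_force"])
move_l([*g,.15],.12);s=state();print("gap",s["finger_gap"],s["ft_force"])
t=c2w(-.016-.06-.018,.165)
move_to([*t,.15],q(CY));hold(.3);s=state();print(s["finger_gap"],s["ee_pos"],t,s["time"])
d=snap("wrist","n3")
```

```text
gap 0.013937860686968465 [ 0.93013102 -1.64168009 -1.38687044]
gap 0.013965510514026506 [-0.3860941   0.55214713 -0.17796792]
0.01383326871277767 [0.5462684  0.18904214 0.14999499] [0.54612195 0.18951988] 65.2917
```

View pics/n3.png

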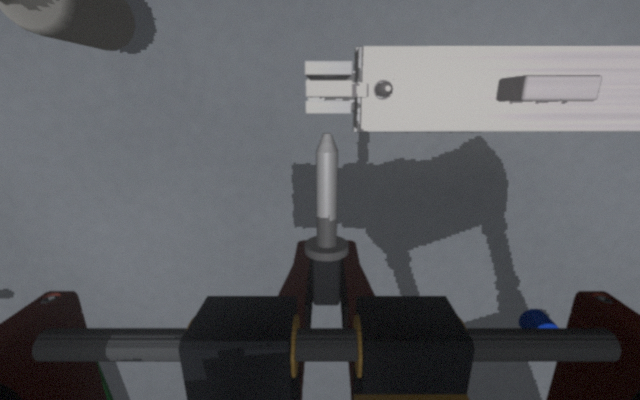

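```bash
cat >> h.py <<'E'
def w2c(p):
    c,s=np.cos(CY),np.sin(CY);e=np.asarray(p)[...,:2]-C0
    return np.stack([c*e[...,0]+s*e[...,1],-s*e[...,0]+c*e[...,1]],-1)
def pinfit(d,zax):
    P=pts(d);f=d["frame"].astype(int);c=w2c(P);Z=P[...,2]
    m=(abs(Z-zax)<.012)&(abs(c[...,1]-.165)<.012)&(c[...,0]<.06)&(f.min(2)>100)
    rows=np.unique(np.where(m)[0]);o=[]
    for v in rows:
        k=m[v]
        if 6<k.sum()<60:
            yy=c[v,k,1];o.append((np.median(c[v,k,0]),(yy.min()+yy.max())/2,np.percentile(Z[v,k],97),yy.max()-yy.min()))
    return np.array(o)
E
python3 - <<'E'
from h import *
d=load("n3");o=pinfit(d,.158)
print((o[::6]*1000).round(1))
s=state();print(w2c(s["ee_pos"]))
E
```

```text
[[-21.9 165.6 160.3   3.1]
 [-24.4 166.3 162.2   4.4]
 [-26.9 166.3 163.2   6.3]
 [-29.5 166.3 163.8   7.1]
 [-32.1 166.3 164.    8.1]
 [-34.8 166.3 163.9   8.1]
 [-37.4 166.3 164.4   7.2]
 [-40.2 166.3 164.3   7.2]
 [-43.  166.6 164.    7.7]
 [-45.8 166.3 164.3   7.4]
 [-48.6 166.3 164.5   7.4]
 [-51.6 166.6 164.    8. ]
 [-54.5 166.3 164.1   7.5]
 [-57.3 166.6 164.1   7.1]
 [-60.3 165.9 163.9   6.6]]
[-0.0938465   0.16464992]
```

```bash
cat >> h.py <<'E'
def ears(d):
    P=pts(d);c=w2c(P);Z=P[...,2]
    m=(abs(Z-.083)<.0035)&(abs(c[...,1]-.165)<.03)&(abs(c[...,0])<.03)
    n,l,st,_=cv2.connectedComponentsWithStats(m.astype(np.uint8))
    for i in range(1,n):
        if st[i,4]>40: 
            k=c[l==i]*1000;print("ear",st[i],np.percentile(k,[1,99],axis=0).round(1).tolist(),np.median(Z[l==i]))
    m=(abs(Z-.0486)<.004)&(abs(c[...,0])<.045)&(c[...,1]<.15)
    k=c[m]*1000;print("keeper",np.percentile(k,[1,99],axis=0).round(1).tolist())
E
python3 - <<'E'
from h import *
d=load("n3");ears(d)
t=c2w(-.016-.06-.018,.165)
move_l([*t,.0602],.12);hold(.3);d=snap("wrist","n4");ears(d)
o=pinfit(d,.068);print((o[::8]*1000).round(1));s=state();print(w2c(s["ee_pos"]),s["ee_pos"][2])
E
```

```text
ear [305  61  48  14 652] [[7.9, 150.3], [15.7, 179.4]] 0.08263549167458606
ear [306  80  47  17 784] [[-5.5, 149.8], [4.4, 179.3]] 0.08268643826409416
ear [306 101  46  13 592] [[-16.2, 149.8], [-8.6, 179.6]] 0.08266983384102525
keeper [[-30.4, -70.3], [29.0, 137.5]]
ear [ 292   34   80   25 1914] [[7.7, 150.1], [15.6, 179.5]] 0.08263324983086544
ear [ 294   67   78   28 2131] [[-5.6, 149.8], [4.2, 179.2]] 0.08265932188025688
ear [ 294  101   76   21 1578] [[-16.0, 150.1], [-8.3, 179.5]] 0.08265102163219379
keeper [[-30.1, 11.8], [29.0, 138.7]]
[[ -5.6 164.6  79.9  23. ]
 [-24.7 166.7  72.9   4.9]
 [-28.1 166.9  74.2   7.1]
 [-31.5 166.9  74.6   8.1]
 [-35.1 167.   74.9   8.1]
 [-38.7 166.9  75.2   8.2]
 [-42.4 167.2  74.9   7.8]
 [-46.2 167.2  75.5   7.8]
 [-50.1 166.9  75.1   7.4]
 [-53.9 166.9  75.3   7.5]
 [-57.7 167.   75.4   7.5]]
[-0.09377097  0.1650743 ] 0.060704358396150335
```

View pics/n4.png

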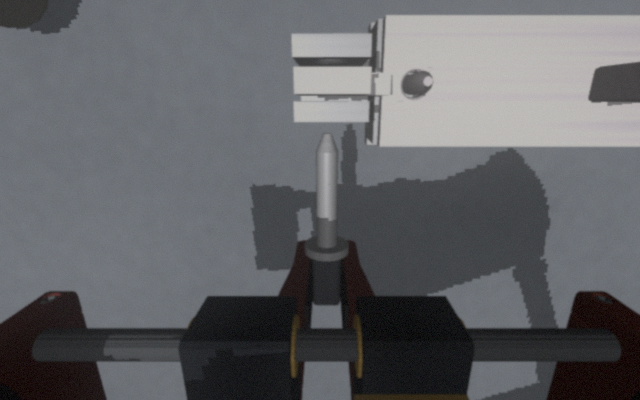

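Run:
```python
from h import *
d=load("n4");f=d["frame"]
cv2.imwrite("pics/z.png",cv2.resize(f[20:270,280:400],None,fx=5,fy=2.4,interpolation=cv2.INTER_CUBIC))
P=pts(d);c=w2c(P)
for v in [160,180,200]:
    print(v,[(u,f[v,u].mean().round(),(P[v,u,2]*1000).round(1),(c[v,u,1]*1000).round(1)) for u in range(314,341,1)])
```

```text
160 [(314, np.float64(111.0), np.float64(2.0), np.float64(175.1)), (315, np.float64(103.0), np.float64(0.9), np.float64(174.4)), (316, np.float64(102.0), np.float64(1.1), np.float64(173.8)), (317, np.float64(109.0), np.float64(70.7), np.float64(171.0)), (318, np.float64(119.0), np.float64(71.9), np.float64(170.5)), (319, np.float64(130.0), np.float64(72.0), np.float64(170.1)), (320, np.float64(134.0), np.float64(73.6), np.float64(169.6)), (321, np.float64(143.0), np.float64(74.1), np.float64(169.1)), (322, np.float64(147.0), np.float64(74.8), np.float64(168.7)), (323, np.float64(158.0), np.float64(74.7), np.float64(168.2)), (324, np.float64(164.0), np.float64(74.7), np.float64(167.8)), (325, np.float64(171.0), np.float64(74.1), np.float64(167.4)), (326, np.float64(175.0), np.float64(74.3), np.float64(166.9)), (327, np.float64(171.0), np.float64(74.8), np.float64(166.5)), (328, np.float64(162.0), np.float64(75.5), np.float64(166.0)), (329, np.float64(155.0), np.float64(75.0), np.float64(165.6)), (330, np.float64(142.0), np.float64(73.3), np.float64(165.1)), (331, np.float64(136.0), np
[... 3289 characters left out ...]
float64(165.6)), (330, np.float64(141.0), np.float64(73.9), np.float64(165.1)), (331, np.float64(133.0), np.float64(74.1), np.float64(164.6)), (332, np.float64(124.0), np.float64(72.8), np.float64(164.1)), (333, np.float64(116.0), np.float64(73.0), np.float64(163.7)), (334, np.float64(110.0), np.float64(73.4), np.float64(163.2)), (335, np.float64(97.0), np.float64(72.3), np.float64(162.7)), (336, np.float64(85.0), np.float64(72.3), np.float64(162.3)), (337, np.float64(69.0), np.float64(70.6), np.float64(161.7)), (338, np.float64(72.0), np.float64(1.2), np.float64(158.7)), (339, np.float64(71.0), np.float64(0.5), np.float64(157.9)), (340, np.float64(74.0), np.float64(1.2), np.float64(157.3))]
```

View pics/z.png

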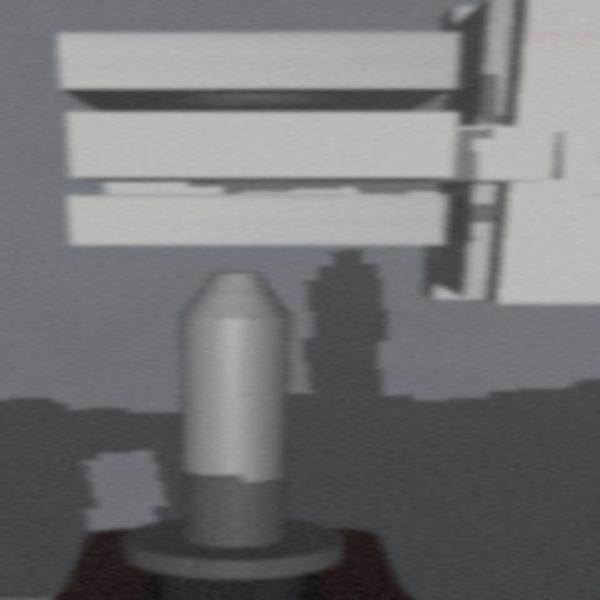

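Run:
```python
from h import *
Y0=.1633
move_l([*c2w(-.0938,Y0),.0598],.05);hold(.4);d=snap("wrist","n5");ears(d);f0=state()["ft_force"]
cc,ss=np.cos(CY),np.sin(CY)
for x in [-.086,-.080,-.074,-.068,-.060,-.052,-.044,-.040]:
    move_l([*c2w(x,Y0),.0598],.04);hold(.1);s=state();f=s["ft_force"]-f0
    print(x,"Fc",(cc*f[0]+ss*f[1]).round(2),(-ss*f[0]+cc*f[1]).round(2),f[2].round(2),(w2c(s["ee_pos"])*1000).round(2),s["ee_pos"][2].round(4))
    if np.abs(f).max()>10: break
snap("wrist","n6");print(s["time"])
```

```text
ear [ 287   33   81   25 1965] [[7.7, 150.1], [15.6, 179.5]] 0.0826095197084825
ear [ 289   66   79   28 2180] [[-5.4, 149.7], [4.3, 179.2]] 0.0826744036755197
ear [ 289  101   77   21 1590] [[-16.0, 150.1], [-8.4, 179.5]] 0.08267298044419077
keeper [[-30.1, 10.9], [29.0, 138.6]]
-0.086 Fc -0.24 -0.37 -0.88 [-85.99 163.27] 0.0597
-0.08 Fc -0.71 -0.1 0.42 [-79.98 163.29] 0.0598
-0.074 Fc -0.96 -0.54 0.65 [-74.01 163.28] 0.0597
-0.068 Fc -0.41 0.07 -0.24 [-67.99 163.29] 0.0597
-0.06 Fc -0.92 -0.57 -0.3 [-60.   163.29] 0.0597
-0.052 Fc -1.0 -0.16 0.58 [-52.02 163.3 ] 0.0597
-0.044 Fc -1.1 -0.4 0.37 [-44.01 163.27] 0.0597
-0.04 Fc -0.18 -1.03 0.72 [-39.98 163.3 ] 0.0598
70.6333
```

View pics/n6.png

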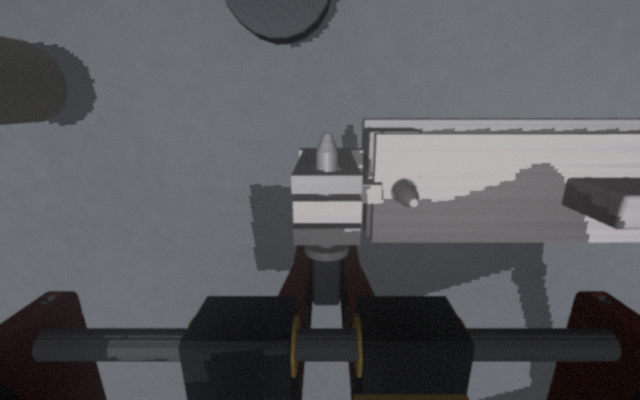

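Pin went through both ears and the lug (tip visible at (327,150) beyond the far ear) with no contact force. Now push to the collar stop.

Run:
```python
from h import *
Y0=.1633
f0=state()["ft_force"];cc,ss=np.cos(CY),np.sin(CY)
for x in np.arange(-.039,-.029,.0007):
    move_l([*c2w(x,Y0),.0598],.02);hold(.1);s=state();f=s["ft_force"]-f0
    fx=cc*f[0]+ss*f[1];print(x.round(4),"Fc",fx.round(2),(-ss*f[0]+cc*f[1]).round(2),f[2].round(2),(w2c(s["ee_pos"])*1000).round(2))
    if fx<-6: break
snap("wrist","n7");print(s["time"])
```

```text
-0.039 Fc -0.27 -0.43 -0.62 [-39.   163.31]
-0.0383 Fc -0.24 -0.26 0.12 [-38.31 163.3 ]
-0.0376 Fc 0.55 0.96 -0.52 [-37.6 163.3]
-0.0369 Fc -0.2 -0.19 -0.11 [-36.91 163.31]
-0.0362 Fc -0.27 0.28 -0.45 [-36.21 163.3 ]
-0.0355 Fc 0.34 0.83 -0.67 [-35.5  163.29]
-0.0348 Fc 0.42 0.09 0.2 [-34.79 163.31]
-0.0341 Fc 0.08 0.39 -0.81 [-34.14 163.34]
-0.0334 Fc -5.49 -1.03 2.31 [-34.07 163.31]
-0.0327 Fc -8.22 -1.42 3.24 [-34.04 163.3 ]
74.1833
```

View pics/n7.png

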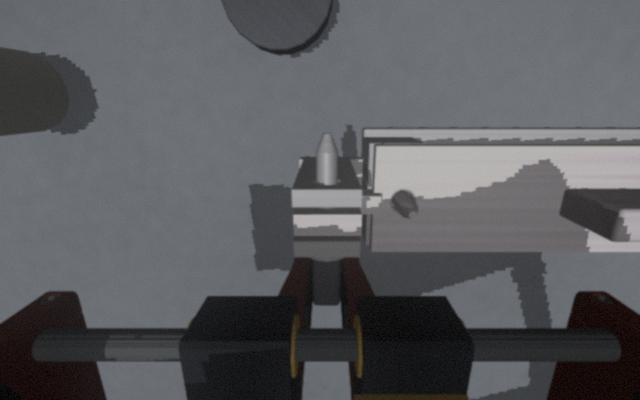

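Run:
```python
from h import *
move_l([*c2w(-.0339,.1633),.0598],.02)
gripper_open();hold(.3);p=c2w(-.034,.1633)
move_l([*p,.16],.15)
t=c2w(-.10,.10)
move_to([*t,.22],q(CY));hold(.3)
d=snap("wrist","e1");ears(d);snap("scene","e2");print(state()["time"])
f=d["frame"];cv2.imwrite("pics/z.png",cv2.resize(f[0:200,180:480],None,fx=2.6,fy=2.6,interpolation=cv2.INTER_CUBIC))
P=pts(d);c=w2c(P);Z=P[...,2]
m=(c[...,0]<-.017)&(c[...,0]>-.06)&(abs(c[...,1]-.165)<.015)&(Z>.06)
k=c[m]*1000;print("grip",np.percentile(k,[1,50,99],axis=0).round(1).tolist(),np.percentile(Z[m],[50,99]))
```

```text
ear [233  62  38  11 400] [[7.8, 149.7], [15.7, 179.1]] 0.082744555578429
ear [235  77  37  13 463] [[-5.6, 149.3], [4.0, 179.0]] 0.08271336740300114
ear [236  93  36  10 358] [[-16.1, 149.6], [-8.8, 179.3]] 0.08275485589194875
keeper [[-30.4, -137.1], [29.2, 136.8]]
77.725
grip [[-47.8, 154.0], [-31.6, 163.0], [-17.0, 172.1]] [0.07382266 0.0784702 ]
```

View pics/z.png

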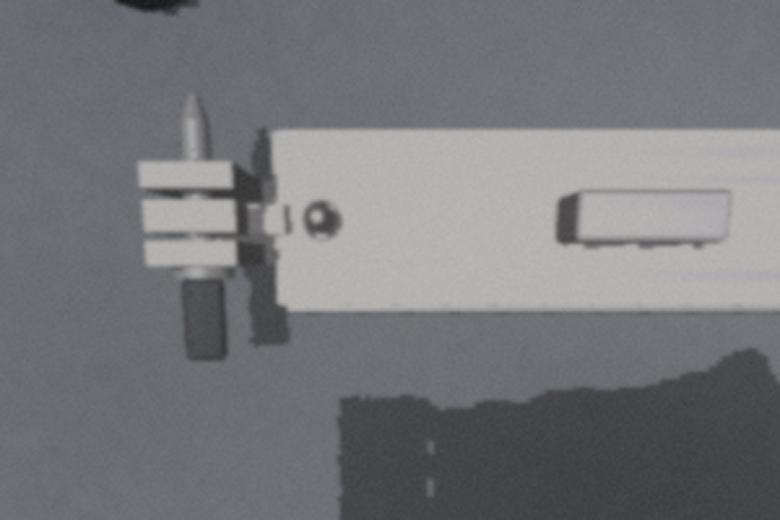

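View pics/e2.png

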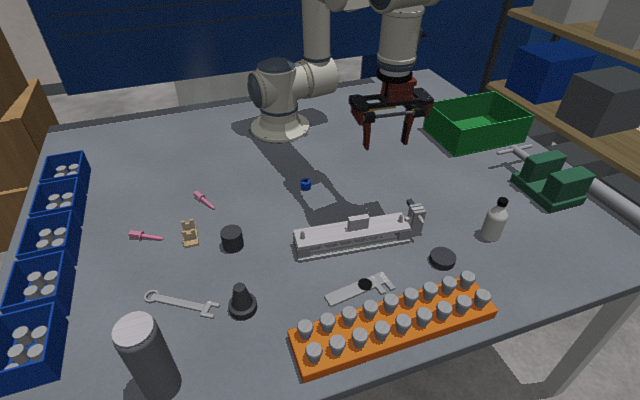

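Run:
```python
from h import *
d=load("e1");P=pts(d);c=w2c(P)*1000;Z=P[...,2]*1000
for a,b in [(-47,-42),(-42,-36),(-36,-30),(-30,-24),(-19.5,-16.5),(18,22),(22,27),(27,31)]:
    m=(c[...,0]>a)&(c[...,0]<b)&(abs(c[...,1]-165)<16)&(Z>55)
    if m.sum()>3: print(a,b,m.sum(),"y",np.percentile(c[m][:,1],[3,97]).round(1),np.mean(np.percentile(c[m][:,1],[3,97])).round(2),"z",np.percentile(Z[m],[50,90]).round(1))
```

```text
-47 -42 95 y [157.2 169.9] 163.52 z [73.7 74.8]
-42 -36 108 y [157.2 170.1] 163.68 z [73.6 74.6]
-36 -30 103 y [156.9 170.2] 163.52 z [73.7 75.1]
-30 -24 111 y [157.2 169.7] 163.45 z [73.9 75. ]
-19.5 -16.5 75 y [153.6 172.6] 163.1 z [76.7 78.2]
18 22 57 y [159.2 168. ] 163.6 z [71.  72.5]
22 27 74 y [159.3 168.6] 163.98 z [71.2 72.3]
27 31 61 y [159.4 168.4] 163.89 z [70.9 72.2]
```

Run:
```python
from h import *
move_to([.40,.0,.25],q(0));hold(.3)
s=snap("scene","e3")
cv2.imwrite("pics/z.png",cv2.resize(s["frame"][190:270,280:440],None,fx=5,fy=5,interpolation=cv2.INTER_CUBIC))
d=snap("wrist","e4");ears(d)
```

```text
keeper [[-44.9, -307.5], [-30.0, -127.1]]
```

View pics/z.png

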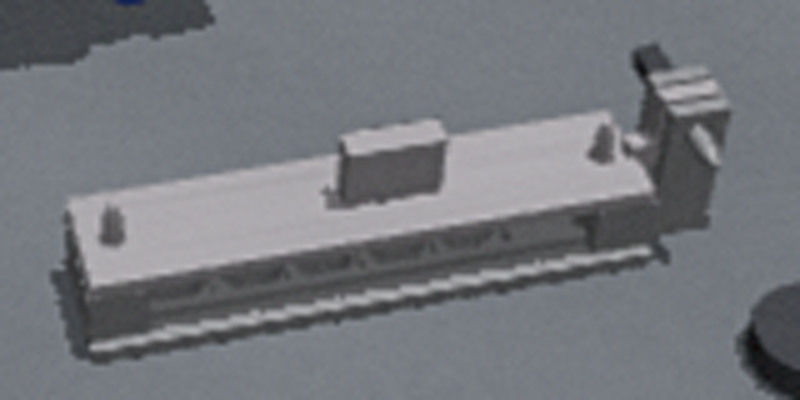

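View pics/e4.png

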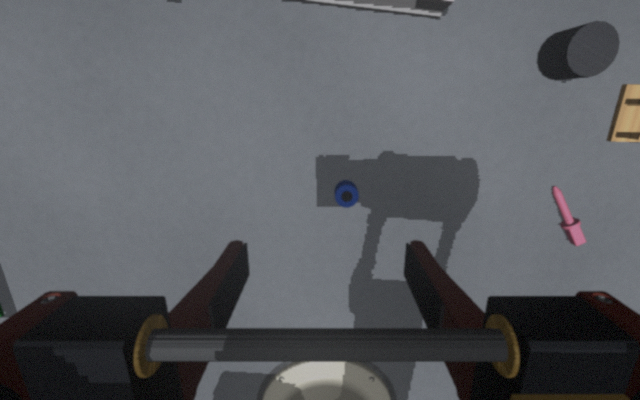

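The side view shows the keeper flush on the blocks, the bushes standing under it and the pin through the fork. Only the blue look-alike is still on the bench, at (346,193).

Run:
```python
from h import *
job_done();print(state()["time"])
```

```text
the job is handed in; nothing more can be done
the job is handed in; nothing more can be done
```

The job is handed in at about 79 s of the 210 s allowed; no verdict was reported.

**What I did:** I stood the five steel bushes in nests at carrier y = -95, -57, -19, 19 and 57 mm, leaving one nest empty. I then lowered the keeper over both locating pins and pushed the steel pin through the fork and lug from the near side. The grippers let go of everything, and I left the bystanders, the blue look-alike and the two pink pin look-alikes alone.

**Last checks:**

| Check | Result |
|---|---|
| Bushes | Seen in their nests from above before the keeper went on, and between the walls in the final side view; I did not measure each one's position |
| Keeper | Level; its top measured z ≈ 48.6 mm against 48 expected, with a wrist-camera height reading about 0.6 mm high throughout |
| Pin, collar seat | Force stop on the ear at the expected depth; collar face measured at about x = -15.8 mm against the ear face at -16 |
| Pin, alignment | Straight; about 1 mm to the -y side and 1.6 mm below the hole centre, inside the 5 mm limits |

**What disagreed:** the top camera read about 2 to 3 mm off the wrist camera, so I used the wrist camera checked from two opposite views. The held keeper and pin each sat 1 to 2 mm off the nominal grip point. I corrected both from images, and the pin correction overshot by about 1 mm.

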